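Thread the return spring onto the jig's rod and close the keeper

ROBOT

A 7-joint arm with a two-finger parallel gripper is mounted at the origin on the work surface. World frame = base frame: x ahead of the robot, y to its left, z up, the work surface at z = 0. Lengths are in mm, angles in rad, forces in N, time in s.
With the tool pointing down it reaches from about 400 to 850 mm from the base axis. Payload 6.9 kg.
Tool frame: the origin (TCP) lies midway between the tips of the shut fingers; the grasp point (between the pads) lies 19 mm behind it (ctrl.hold_point_z is the distance from the TCP to the grasp point, in mm); z points along the fingers, y is the line along which they close (so a half turn about z gives the same grasp; the last joint's range is limited). The gripper opens to 85 mm and grips with 20 to 120 N. Pads are 22 mm wide; open, the fingers measure 114 mm over their backs; the gripper's body (76 mm by 85 mm) begins 54 mm behind the grasp point. The pads swing forward as they close: fully open they stand 13 mm farther back than shut.
Start: joints at [1.258, 0.507, -0.238, 1.5, 0.126, 1.149, -0.155], TCP at [253.565, -571.241, 231.275] pointing down, gripper open.
Joint ranges: [-3.08, 3.08], [-0.24, 2.05], [-1.43, 1.35], [0, 2.5], [-1.52, 4.66], [0.17, 1.96], [-2.89, 2.89]. Speed limits (rad/s): [2.39, 2.39, 3.14, 3.14, 3.14, 3.14, 3.14].

INTERFACE

Orientations are given as a unit quaternion [x, y, z, w].
In Python, from bench import ctrl, viewer, close_job gives the robot as it stands.
- The arm moves only by the tool play_rows, never from a script. Its argument "plan" is a list of rows, each an object with "slide": the shift along the world's x, y, z in m, a list of three; "delta_rot": the turn, a rotation vector about the world's x, y, z in degrees, a list of three. In form: [{"slide": [x, y, z], "delta_rot": [rx, ry, rz]}, ...]. A call has 1 to 12 rows; each row is the pose to reach, as a shift and turn from the pose commanded when the call began; what a row does not reach only later rows make up. A row lasts 1/10 s, in which the tool goes at most 50 mm and 8.59 degrees, less where a joint would pass 70% of its speed; a pose out of reach is approached as far as the arm can. A call with a gripper value outside its range is refused whole. "grip" is the finger opening in m, from 0 to 0.0854, set as the call begins (left out, the last holds). The fingers move at their own pace and stop on an object; the grip force is fixed at half the most. Time passes only in rows, so rows that repeat a pose let the fingers close. It gives the time, the measured TCP pose, the force, the opening and the grip force at its end, in the units of the state.
- ctrl.sense(): the state, without advancing time (a new reading comes with each control period).
- viewer.snapshot(name): name is "scene" or "side" or "wrist"; returns (picture, depth): 384x512x3 uint8, red, green, blue; 384x512 float32, mm along the optical axis (not along the pixel's ray), 0 where there is no reading.
- viewer.get_calibration(name): a dict with "fx", "fy", "cx", "cy" (pixels), "R" (3x3) and "t" (3): a world point X has camera coordinates R X + t; the wrist camera has in their place "hand_eye" (4x4, takes a point from camera to tool coordinates, whose origin is the TCP and whose axes are the flange's). Camera axes: x right, y down, z forward; pixel columns grow to the right and rows downward; lengths in mm; the calibration is good to about 2 mm. A picture is of the moment at which its call begins: read the wrist's pose just before it. get_calibration takes no time and is no camera call.
- close_job(): hands the job in; it is judged then, once.
The state is a dict: "time": time; "q": joint angles; "qd": joint speeds; "tau": joint torques, N m; "tcp_pos": TCP position; "eef_rot": TCP orientation; "force": force on the tool from outside, world axes, zero at the start; "moment": the same for the moment, N m; "grip_width": opening from 0.0 (shut) to 1.0 (fully open); "grasp_force": force on a finger pad.
Only numpy, scipy, OpenCV 4.12 (cv2) and the standard library are available. Lean on these libraries where they do the work, as an engineer would, in place of code of your own. Each camera call takes 0.05 s, during which the arm holds its last target. There are 200 camera calls.

TASK

Take the medium coil spring (the one whose lower end is bent inwards), thread it gently down over the upright rod of the plywood clamping jig, twisting it a little whenever it snags and never forcing it, until it sits fully home on the washer at the rod's foot. Then swing the steel keeper arm round over the top of the spring until it is fully closed, and let go. Leave the other springs and everything else on the bench where they are.

Things in the scene. Friction and masses are not known exactly. Their poses are not given: they have to be found in the camera images.
- spring_mid (a point): The spring to fit: plain steel coil spring standing upright on the bench, 60 mm tall, 32 mm outside and 26 mm inside diameter, 3 mm wire, stiff (does not compress noticeably). The point is at its centre, 30 mm above its lower end; z runs up its axis. Two other springs, one wider and one thinner, stand near it; the three change places.
- spring_foot (a point): The centre of that spring's lower end, on its axis; z up the axis. There the wire is bent inwards as a tang 3 mm thick, lying along the spring's own +x and reaching in to 6 mm from the axis.
- spring: The same spring as a whole (about 50 g); its origin is the centre of its lower end. Pressing it against the jig, rod or keeper with more than 40 N damages it.
- jig: The clamping jig, screwed to the bench; origin on the bench under the rod; its own x runs from the rod towards the keeper's pivot. Plywood base 210 x 250 x 20 mm, from 75 mm behind to 135 mm ahead of the rod in x and 125 mm either side in y. Along its +y edge, 100 mm or more from the rod, stand an 18 mm high fence and a red-handled toggle clamp, 135 mm high.
- rod_foot (a point): Foot of the jig's upright steel rod: on the rod's axis, at the top face of the 44 mm washer on which the spring must come to stand, 24 mm above the bench. z up the rod. The rod is 9 mm thick and ends in a blunt cone 50 mm above this point. The angle at which the rod is set differs every time and is not reported; it does not turn by hand.
- upper_collar (a point): On the rod's axis at the top face of its upper collar, 40 mm above the washer. The collar is 21 mm across, 6 mm thick, with three through-slots 5.5 mm wide, at 120 degrees to one another. The spring's tang passes only in a slot; elsewhere it comes to rest on this face until the spring is twisted. The point's axes are the jig's, not the slots'.
- lower_collar (a point): On the rod's axis at the top face of its lower collar, 20 mm above the washer: like the upper one, but its slots stand 60 degrees off the upper ones. The point's axes are the jig's, not the slots'.
- keeper (a joint): Keeper angle (rad): 0 is closed, against its stop, the arm lying right across above the rod, 3 mm above a spring that is home; grows as the arm swings open, anticlockwise seen from above, up to 1.9. Starts at 1.3 to 1.75. Light friction (about 1 N at the knob); it stays where it is left. A spring that is not home stands in its way.
- keeper_knob (a point): Middle of the keeper's knob: an upright steel pin 12 mm thick and 30 mm tall on the keeper arm, 90 mm from the pivot; this point is 15 mm below the pin's top and 15 mm above the arm's upper face, 108 mm above the bench. Closed, the knob is 12 mm past the rod's axis. The arm is 22 mm wide, 6 mm thick and reaches 20 mm past the knob.
- keeper_pivot (a point): The keeper's vertical pivot axis, 78 mm from the rod along the jig's +x, at the height of the middle of the knob. The pivot's steel head ends 101 mm above the bench.
- spring_short_mid (a point): Bystander: wider, shorter coil spring, 39 mm across, 40 mm tall, no tang; point at its centre.
- spring_thin_mid (a point): Bystander: thinner, taller coil spring, 21 mm across, 80 mm tall, no tang; point at its centre.
- glue_mid (a point): Bystander: square white glue bottle 60 x 60 mm with a green nozzle, 187 mm tall; point 93 mm above its foot.
- offcut_mid (a point): Bystander: wooden offcut 120 x 45 x 28 mm lying flat; point at its centre.
- jar_mid (a point): Bystander: glass jar, 64 mm across, 75 mm tall; point at its centre.
- mallet_grip (a point): Bystander: hammer lying on the bench; point on its handle.
- driver_grip (a point): Bystander: screwdriver lying on the bench; point on its handle.
- block_mid (a point): Bystander: wooden block 70 x 50 x 50 mm; point at its centre.
Not all that is in view belongs to the job. What is shaped like the spring but blue is not meant.

How it is judged (in metres and radians):
On the way, in this order (a step that is already met when the one before it is completed fails the run):
1. the spring's tang has passed below the upper collar, the spring being on the rod (z of spring_foot in the frame of rod_foot below 0.033 m and horizontal distance between spring_foot and rod_foot below 0.006 m), for 0.1 s.
2. the spring is fully home on the washer, the keeper still open (beyond 0.9 rad) (z of spring_foot in the frame of rod_foot below 0.004 m and horizontal distance between spring_foot and rod_foot below 0.005 m and angle between spring_foot's own z axis and vertical below 0.1 rad and value of joint keeper above 0.9 rad), for 0.2 s.
At the end, for the whole second after the job is handed in: The spring stands upright (within 0.1 rad) on the washer, its lower end within 4 mm of the washer's face and its axis within 5 mm of the rod's, at rest, and the keeper is closed over it (joint below 0.12 rad); nothing is held (z of spring_foot in the frame of rod_foot below 0.004 m and horizontal distance between spring_foot and rod_foot below 0.005 m and angle between spring_foot's own z axis and vertical below 0.1 rad and value of joint keeper below 0.12 rad and linear speed of spring below 0.02 m/s); the robot touches nothing.
It fails at once if the spring is pressed against the jig, rod or keeper with more than 40 N (contact force between spring and jig above 40 N).
It fails at once if another spring or a bystander is moved by more than 25 mm (distance of any of spring_short_mid, spring_thin_mid, glue_mid, offcut_mid, jar_mid, mallet_grip, driver_grip, block_mid from where it was at the start of the episode above 0.025 m).
It also fails if it takes over 72 s, if anything falls off the work surface, if the arm or the gripper's body presses on something with over 40 N, if the wrist force passes 120 N, or if a joint passes its speed limit or range.

## Working session

There is one attempt and no reset: what is moved stays moved. The work goes in short steps, Python scripts to look and compute and a tool call to move; the robot and the scene stay as the last step left them, time stands still between calls to the robot, and variables do not carry over. Pictures are saved under pics/ and viewed, at most 10 in all, crops included, and the job is handed in when it is done.

Besides the shell and the picture viewer there is one more tool, called after ">>>" as name([rows], argument=value, ...), one row to a line, values as JSON. play_rows: Moves the arm, as the interface text tells. Its arguments: {"type":"object","properties":{"plan":{"type":"array"},"grip":{"type":"number"}},"required":["plan"]}

```bash
ls; mkdir -p pics; cat > h.py <<'E'
import numpy as np, cv2
from bench import ctrl, viewer, close_job
from scipy.spatial.transform import Rotation as Ro
np.set_printoptions(precision=2,suppress=True)
def cam(name,s=None):
    c=viewer.get_calibration(name)
    if name=="wrist":
        s=s or ctrl.sense(); T=np.eye(4);T[:3,:3]=Ro.from_quat(s["eef_rot"]).as_matrix();T[:3,3]=s["tcp_pos"]
        M=T@np.array(c["hand_eye"]); R=M[:3,:3].T; t=-R@M[:3,3]
    else: R=np.array(c["R"]);t=np.array(c["t"])
    return c,R,t
def ray(C,u,v,z):
    c,R,t=C; o=-R.T@t; d=R.T@np.array([(u-c["cx"])/c["fx"],(v-c["cy"])/c["fy"],1]); return o+d*(z-o[2])/d[2]
def proj(C,X):
    c,R,t=C; p=R@np.array(X)+t; return np.array([p[0]/p[2]*c["fx"]+c["cx"],p[1]/p[2]*c["fy"]+c["cy"]])
def cloud(C,d):
    c,R,t=C; v,u=np.mgrid[:384,:512]; P=np.stack([(u-c["cx"])/c["fx"]*d,(v-c["cy"])/c["fy"]*d,d],-1); return (P-t)@R
def snap(name,fn):
    s=ctrl.sense(); p,d=viewer.snapshot(name); C=cam(name,s); cv2.imwrite("pics/"+fn+".png",p[:,:,::-1]); np.savez("pics/"+fn,p=p,d=d,R=C[1],t=C[2]); return p,d,C
E
python3 - <<'E'
from h import *
s=ctrl.sense();print(s["time"],s["tcp_pos"],s["eef_rot"],s["grip_width"],s["force"],ctrl.hold_point_z)
ps=[]
for n in("scene","side","wrist"):
    p,d,C=snap(n,n+"0");print(n,C[0]["fx"],-C[1].T@C[2],C[1][2]);ps.append(p)
print(viewer.get_calibration("wrist"))
cv2.imwrite("pics/a.png",cv2.resize(np.vstack([ps[0]]),(800,600),interpolation=2)[:,:,::-1])
cv2.imwrite("pics/b.png",cv2.resize(np.vstack([ps[1]]),(800,600),interpolation=2)[:,:,::-1])
E
```

```text
pics
0.0 [ 253.28 -570.8   230.42] [ 0.98  0.21 -0.   -0.  ] 1.0017302392797047 [ 0.07  0.36 -0.24] 18.700000000000003
scene 475.79910691315024 [1761.71 -235.04  930.32] [-0.82  0.14 -0.56]
side 461.2637064247218 [   7.13  755.   1044.63] [ 0.41 -0.58 -0.7 ]
wrist 283.31982917987887 [ 320.86 -540.97  372.15] [-0.27 -0.12 -0.96]
{'fx': 283.31982917987887, 'fy': 283.31982917987887, 'cx': 254.70765480998185, 'cy': 197.0906160370799, 'hand_eye': array([[   0.  ,   -0.96,   -0.29,   73.79],
       [   1.  ,    0.  ,    0.  ,   -0.15],
       [  -0.  ,   -0.29,    0.96, -141.65],
       [   0.  ,    0.  ,    0.  ,    1.  ]])}
```

View pics/a.png

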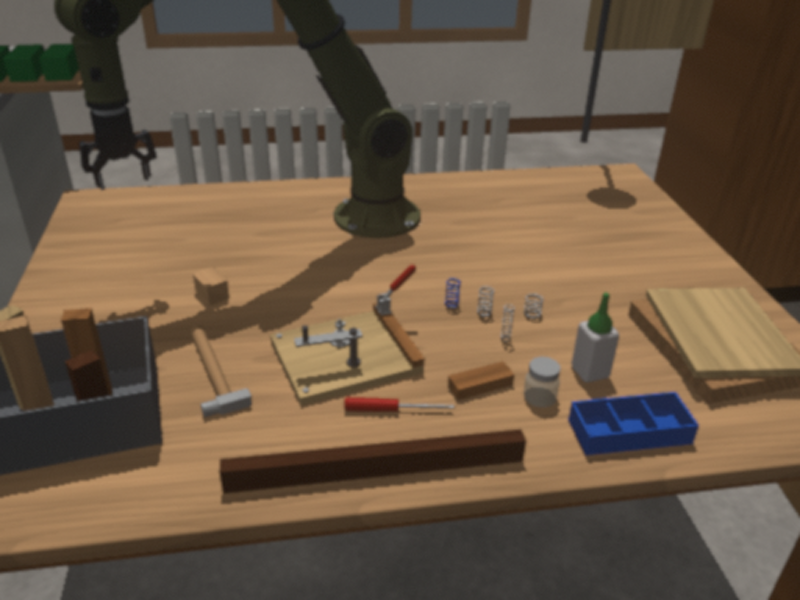

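View pics/b.png

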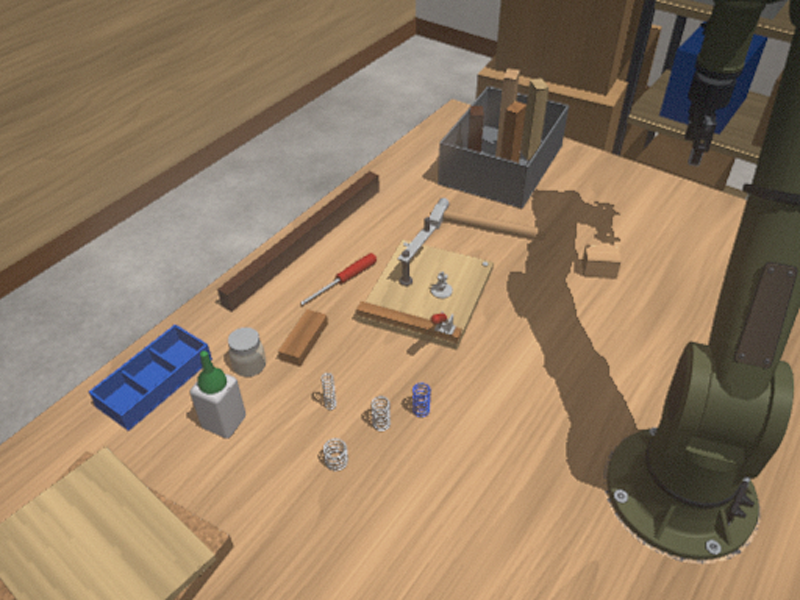

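The scene shows, in 800-px coordinates, blue spring (453,294), medium (485,303), thin (507,325) and short (533,307). The side view has medium at (381,413), short (335,455), thin (328,391), rod at (441,285) and keeper pivot at (405,268).

```bash
python3 - <<'E'
from h import *
k=.64
A=cam("scene");B=cam("side")
for n,a,b,z in(("mid",(485,303),(381,413),30),("thin",(507,325),(328,391),40),("short",(533,307),(335,455),20),("blue",(453,294),(421,400),30),("washer",None,(441,291),24),("pivothead",(353,330),(405,254),101),("knob",(305,334),(427,223),108),("rodtop",(339,322),(441,273),74)):
    print(n,a and ray(A,a[0]*k,a[1]*k,z),ray(B,b[0]*k,b[1]*k,z))
E
```

```text
mid [483.92 171.15  30.  ] [473.65 172.7   30.  ]
thin [581.93 191.43  40.  ] [573.33 193.98  40.  ]
short [498.26 275.65  20.  ] [489.74 279.26  20.  ]
blue [440.63 109.97  30.  ] [432.98 110.01  30.  ]
washer None [ 557.95 -145.     24.  ]
pivothead [ 640.27 -130.16  101.  ] [ 632.76 -124.37  101.  ]
knob [ 650.5 -219.8  108. ] [ 646.99 -223.29  108.  ]
rodtop [ 573.83 -151.19   74.  ] [ 559.12 -143.88   74.  ]
```

>>> play_rows([
  {"slide": [0.024,0.039,0],"delta_rot": [0,0,0]},
  {"slide": [0.048,0.079,0],"delta_rot": [0,0,0]},
  {"slide": [0.072,0.118,0],"delta_rot": [0,0,0]},
  {"slide": [0.096,0.158,0],"delta_rot": [0,0,0]},
  {"slide": [0.12,0.197,0],"delta_rot": [0,0,0]},
  {"slide": [0.145,0.236,-0.02],"delta_rot": [0,0,0]},
  {"slide": [0.169,0.276,-0.04],"delta_rot": [0,0,0]},
  {"slide": [0.193,0.315,-0.07],"delta_rot": [0,0,0]},
  {"slide": [0.217,0.355,-0.1],"delta_rot": [0,0,0]},
  {"slide": [0.241,0.394,-0.12],"delta_rot": [0,0,0]},
  {"slide": [0.241,0.394,-0.12],"delta_rot": [0,0,0]},
  {"slide": [0.241,0.394,-0.12],"delta_rot": [0,0,0]},
])

```text
time: 1.35
tcp_pos: [495.0, -174.7, 110.3]
eef_rot: [0.978, 0.21, -0.001, -0.001]
force: [-0.3, -0.8, 0.2]
grip_width: 1.0
grasp_force: 0.0
```

```bash
python3 - <<'E'
from h import *
p,d,C=snap("wrist","w1"); s=ctrl.sense();print(s["time"],s["tcp_pos"],s["qd"],-C[1].T@C[2])
cx=proj(C,[562,-147,64]);print(cx)
u,v=cx.astype(int)
cv2.imwrite("pics/w1v.png",np.hstack([cv2.resize(p,(400,300)),cv2.resize(p[max(v-45,0):max(v-45,0)+90,u-60:u+60],(400,300),interpolation=2)])[:,:,::-1]);print("crop",u-60,max(v-45,0))
E
```

```text
1.4 [ 494.39 -177.04  110.98] [ 0.04 -0.02  0.02 -0.01  0.    0.01  0.01] [ 562.47 -144.59  251.86]
[258.42 112.87]
crop 198 67
```

View pics/w1v.png

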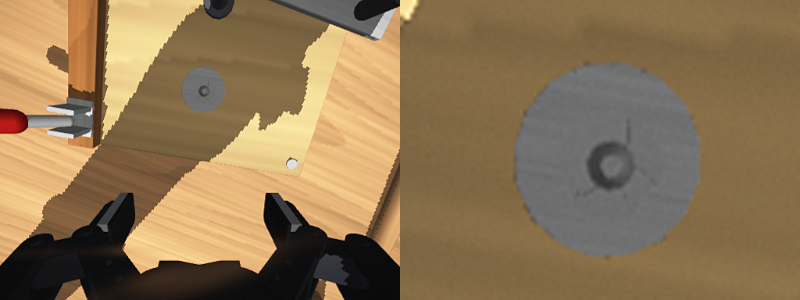

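Left: jig from above; the washer and rod sit at about (203,91) of the half-size picture. The crop shows three faint dark slot marks around the rod at about (610,165). I'll use depth for the slot angles.

```bash
python3 - <<'E'
from h import *
f=np.load("pics/w1.npz");C=(viewer.get_calibration("wrist"),f["R"],f["t"]);P=cloud(C,f["d"]);p=f["p"]
Z=P[...,2];near=np.hypot(P[...,0]-562,P[...,1]+147)<32
m=near&(Z>58)&(Z<70);print(m.sum(),"collar centre",P[m].mean(0),[(P[m][:,i].min()+P[m][:,i].max())/2 for i in(0,1)],np.median(Z[m]))
t=near&(Z>70);print("tip",P[t].mean(0),t.sum()); w=near&(Z>20)&(Z<27);print("washer z",np.median(Z[w]))
v,u=np.where(m);v0,v1,u0,u1=v.min()-3,v.max()+4,u.min()-3,u.max()+4;print(u0,v0)
for r in Z[v0:v1,u0:u1]:print(" ".join("%2d"%x for x in r))
cc=P[t].mean(0)if t.sum()else None
g=cv2.cvtColor(p,cv2.COLOR_RGB2GRAY).astype(float)
m2=[(P[m][:,i].min()+P[m][:,i].max())/2 for i in(0,1)]
for a in range(-180,180,10):
    vals=[];
    for r in(7,8,9):
        q=proj(C,[m2[0]+r*np.cos(np.radians(a)),m2[1]+r*np.sin(np.radians(a)),64]);vals.append((cv2.getRectSubPix(g.astype(np.float32),(1,1),q.tolist())[0,0],cv2.getRectSubPix(Z.astype(np.float32),(1,1),q.tolist())[0,0]))
    print(a,np.mean(vals,0))
# keeper
k=(Z>85)&(Z<96)&(np.hypot(P[...,0]-640,P[...,1]+170)<90);print("keeper arm",k.sum(),P[k].mean(0))
E
```

```text
503 collar centre [ 560.59 -149.17   63.8 ] [np.float64(560.3300010050302), np.float64(-148.86133917372848)] 63.293881138085055
tip [ 562.29 -145.03  234.29] 829
washer z 22.97908042037413
242 98
23 23 22 23 23 23 22 23 23 23 23 22 23 23 22 22 22 23 23 23 21 23 23 22 22 23 24 23 23 23 23 23 23 24 23 23 24 22
23 22 23 23 22 23 23 23 21 23 22 22 22 24 23 23 23 22 23 22 24 22 23 23 23 23 22 22 23 22 22 20 22 22 23 22 23 23
22 23 24 22 24 22 23 22 22 24 21 22 24 251 22 23 23 22 23 23 22 24 21 22 23 23 21 24 23 23 22 23 23 22 23 22 23 22
22 22 23 22 22 22 22 22 22 23 22 23 63 63 22 23 41 42 43 43 42 42 21 22 23 23 23 23 23 23 24 23 23 23 23 23 23 23
24 23 24 24 22 23 23 23 22 22 22 64 62 63 62 63 43 42 44 43 42 43 41 43 22 23 23 22 22 23 22 23 23 23 22 23 22 23
22 23 22 23 22 21 23 23 24 21 62 63 62 63 62 62 43 42 42 43 42 43 43 43 42 63 64 62 63 22 23 23 23 21 22 22 22 23
23 23 23 22 22 22 23 23 63 63 62 63 61 62 61 62 43 42 42 41 43 42 42 43 43 63 62 63 63 63 23 23 22 23 23 22 22 24
23 25 23 22 21 22 23 63 63 62 62 62 62 63 62 62 43 42 42 43 43 43 43 42 57 64 63 62 63 63 62 23 23 24 24 
[... 3610 characters left out ...]
71]
-150 [109.03  63.04]
-140 [109.84  63.12]
-130 [109.74  63.26]
-120 [108.07  53.08]
-110 [110.38  42.72]
-100 [110.2   45.43]
-90 [110.82  88.81]
-80 [108.8   57.35]
-70 [107.7   62.91]
-60 [110.55  63.32]
-50 [111.02  62.67]
-40 [110.38  63.11]
-30 [110.38  63.06]
-20 [112.27  63.2 ]
-10 [104.85  62.73]
0 [106.68  43.77]
10 [111.44  42.89]
20 [111.79  43.16]
30 [111.59  42.61]
40 [110.59  62.59]
50 [110.55  63.11]
60 [112.86  62.86]
70 [111.43  63.37]
80 [111.41  63.23]
90 [111.18  63.43]
100 [111.42  63.28]
110 [109.39  62.67]
120 [110.81  49.65]
130 [109.52  41.24]
140 [110.71  39.12]
150 [109.66  42.7 ]
160 [106.54  59.94]
170 [109.13  63.02]
keeper arm 3754 [ 638.66 -209.25   91.73]
```

```bash
python3 - <<'E'
from h import *
f=np.load("pics/w1.npz");C=(viewer.get_calibration("wrist"),f["R"],f["t"]);P=cloud(C,f["d"]);Z=P[...,2]
near=np.hypot(P[...,0]-560.5,P[...,1]+148.5)<40
for n,a,b in(("cone",65.5,78),("collars",38,78)):
    m=(near&(Z>a)&(Z<b)).astype(np.uint8)
    c,r=cv2.minEnclosingCircle(cv2.findNonZero(m));print(n,c,r,"z64:",ray(C,*c,64 if n=="collars" else 68))
    M=cv2.moments(m,True);print("centroid",ray(C,M["m10"]/M["m00"],M["m01"]/M["m00"],68))
k=((Z>101)&(Z<140)&(np.hypot(P[...,0]-640,P[...,1]+170)<110)).astype(np.uint8);print(k.sum(),P[k>0].mean(0))
s=ctrl.sense();print(s["tcp_pos"])
E
```

```text
cone (260.5, 116.5) 7.106435298919678 z64: [ 560.57 -149.03   68.  ]
centroid [ 560.59 -149.1    68.  ]
collars (260.270263671875, 116.43243408203125) 16.657716751098633 z64: [ 560.5  -148.98   64.  ]
centroid [ 560.72 -148.89   68.  ]
777 [ 641.29 -217.4   111.23]
[ 494.39 -177.04  110.98]
```

>>> play_rows([
  {"slide": [-0.02,0.035,0.03],"delta_rot": [0,0,0]},
  {"slide": [-0.03,0.07,0.06],"delta_rot": [0,0,0]},
  {"slide": [-0.04,0.11,0.09],"delta_rot": [0,0,0]},
  {"slide": [-0.05,0.16,0.09],"delta_rot": [0,0,0]},
  {"slide": [-0.06,0.2,0.08],"delta_rot": [0,0,0]},
  {"slide": [-0.07,0.24,0.06],"delta_rot": [0,0,0]},
  {"slide": [-0.08,0.28,0.04],"delta_rot": [0,0,0]},
  {"slide": [-0.084,0.318,0.02],"delta_rot": [0,0,0]},
  {"slide": [-0.084,0.318,0.02],"delta_rot": [0,0,0]},
  {"slide": [-0.084,0.318,0.02],"delta_rot": [0,0,0]},
  {"slide": [-0.084,0.318,0.02],"delta_rot": [0,0,0]},
])

```text
time: 2.5
tcp_pos: [411.4, 138.6, 131.9]
eef_rot: [0.979, 0.206, 0.0, 0.001]
force: [0.0, -0.4, -0.2]
grip_width: 1.0
grasp_force: 0.0
```

```bash
python3 - <<'E'
from h import *
p,d,C=snap("wrist","w2"); s=ctrl.sense();print(s["time"],s["tcp_pos"],-C[1].T@C[2])
cx=proj(C,[478,172,60]);print(cx)
P=cloud(C,d);Z=P[...,2];m=(Z>55)&(Z<64)&(np.hypot(P[...,0]-478,P[...,1]-172)<28)
M=m.astype(np.uint8);c,r=cv2.minEnclosingCircle(cv2.findNonZero(M));print(m.sum(),c,r,ray(C,*c,58.5))
u,v=np.array(c).astype(int)
cr=cv2.resize(p[v-30:v+30,u-40:u+40],(400,300),interpolation=2)
zz=np.uint8(np.clip(Z,0,63)*4);cz=cv2.resize(zz[v-30:v+30,u-40:u+40],(400,300),interpolation=0)
cv2.imwrite("pics/w2v.png",np.vstack([np.hstack([cv2.resize(p,(400,300))]*1+[cr])[:,:,::-1],np.hstack([cv2.cvtColor(cz,8),np.zeros((300,400,3),np.uint8)])]))
E
```

```text
2.55 [411.48 138.65 131.98] [478.76 168.58 273.64]
[249.5  110.02]
521 (245.0, 113.7727279663086) 22.584421157836914 [474.28 173.98  58.5 ]
```

View pics/w2v.png

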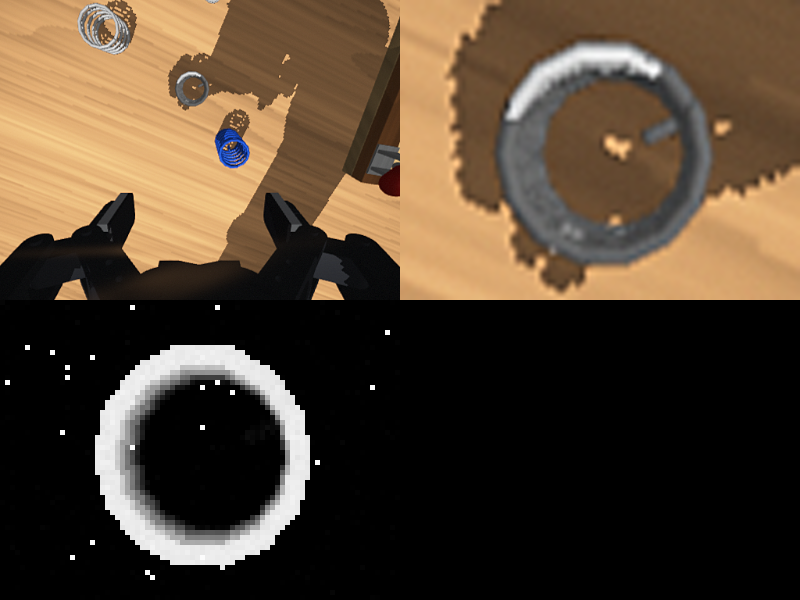

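Tang is visible in the crop from (648,138) inward end to (676,125) at the coil; the medium spring centre is near pixel (245,114) in the full picture.

```bash
python3 - <<'E'
from h import *
f=np.load("pics/w2.npz");C=(viewer.get_calibration("wrist"),f["R"],f["t"]);P=cloud(C,f["d"]);Z=P[...,2]
m=((Z>55)&(Z<64)&(np.hypot(P[...,0]-474,P[...,1]-174)<28)).astype(np.uint8);m=cv2.medianBlur(m,3)
cs,_=cv2.findContours(m,0,1);c=max(cs,key=len);e=cv2.fitEllipse(c);(cx,r)=cv2.minEnclosingCircle(c);print(e,cx,r)
top=ray(C,*cx,59);print(top,ray(C,*e[0],59))
a=ray(C,254.6,110.6,1.5);b=ray(C,260.2,108,1.5);print(a,b,"ang",np.degrees(np.arctan2(*(b-a)[1::-1])),"from top centre",[(np.degrees(np.arctan2(*(q-top)[1::-1])),np.hypot(*(q-top)[:2])) for q in(a,b)])
mid=(a+b)/2
s=ctrl.sense();print(s["q"],s["tcp_pos"],Ro.from_quat(s["eef_rot"]).as_matrix()[:,0],top[:2]-s["tcp_pos"][:2])
E
```

```text
((245.0578155517578, 113.58493041992188), (42.19304656982422, 43.87434387207031), 170.4949188232422) (245.34210205078125, 113.5) 22.41599464416504
[474.56 173.81  59.  ] [474.43 173.98  59.  ]
[479.22 168.44   1.5 ] [483.38 164.67   1.5 ] ang -42.25508587796964 from top centre [(np.float64(-49.07487831857497), np.float64(7.107912806747596)), (np.float64(-46.065547696410064), np.float64(12.70076418090191))]
[-0.09  0.36 -0.4   2.12  0.21  0.7  -1.78] [411.48 138.65 131.98] [0.92 0.4  0.  ] [63.08 35.16]
```

>>> play_rows([
  {"slide": [0,0.01,0],"delta_rot": [0,0,-8]},
  {"slide": [0,0.02,0],"delta_rot": [0,0,-16]},
  {"slide": [0,0.03,0],"delta_rot": [0,0,-24]},
  {"slide": [0,0.04,0],"delta_rot": [0,0,-32]},
  {"slide": [0,0.055,0],"delta_rot": [0,0,-40]},
  {"slide": [0,0.065,0],"delta_rot": [0,0,-48]},
  {"slide": [0.001,0.075,0],"delta_rot": [0,0,-56]},
  {"slide": [0.001,0.075,0],"delta_rot": [0,0,-56]},
  {"slide": [0.001,0.075,0],"delta_rot": [0,0,-56]},
  {"slide": [0.001,0.075,0],"delta_rot": [0,0,-56]},
], grip=0.055)

```text
time: 3.55
tcp_pos: [411.8, 214.4, 131.5]
eef_rot: [0.961, -0.276, 0.0, 0.0]
force: [0.1, 0.3, -0.2]
grip_width: 0.642
grasp_force: 0.0
```

```bash
python3 - <<'E'
from h import *
p,d,C=snap("wrist","w3"); s=ctrl.sense()
P=cloud(C,d);Z=P[...,2]
m=((Z>55)&(Z<64)&(np.hypot(P[...,0]-474,P[...,1]-174)<28)).astype(np.uint8);m=cv2.medianBlur(m,3)
cs,_=cv2.findContours(m,0,1);c=max(cs,key=len);e=cv2.fitEllipse(c);(cx,r)=cv2.minEnclosingCircle(c);print(e,cx,r)
top=ray(C,*cx,59);X1=Ro.from_quat(s["eef_rot"]).as_matrix();print(top,ray(C,*e[0],59),s["tcp_pos"],X1,s["q"],s["time"])
# true = meas - R e ; solve e (tool xy)
def yaw(x):return np.array([[x[0,0],x[0,1]],[x[1,0],x[1,1]]])
R0=np.array([[.916,.40],[.40,-.916]]);
m0=np.array([474.50,173.90]);m1=(top+ray(C,*e[0],59))[:2]/2
e_=np.linalg.solve(R0-yaw(X1),m0-m1);print("e tool",e_,"true",m0-R0@e_)
g=p[83:143];u,v=np.array(cx).astype(int)
cv2.imwrite("pics/w3v.png",cv2.resize(p[v-30:v+30,u-40:u+40],(400,300),interpolation=2)[:,:,::-1]);print(u,v)
E
```

```text
((255.84170532226562, 109.90699768066406), (42.441864013671875, 44.456390380859375), 0.6505852341651917) (255.5869598388672, 109.97826385498047) 22.677358627319336
[474.52 174.12  59.  ] [474.47 173.94  59.  ] [411.84 214.56 131.42] [[ 0.85 -0.53  0.  ]
 [-0.53 -0.85 -0.  ]
 [ 0.    0.   -1.  ]] [-0.44  0.38 -0.13  2.05  0.08  0.71 -2.75] 3.6
e tool [-0.14  0.02] true [474.62 173.97]
255 109
```

View pics/w3v.png

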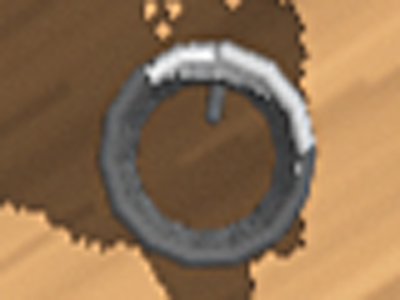

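Tang seen again, pointing up in the crop from (213,122) to (218,88); world angle about -45°. Hand-eye offset is negligible. Now turn back, centre and descend.

>>> play_rows([
  {"slide": [0.01,-0.006,0],"delta_rot": [0,0,8]},
  {"slide": [0.02,-0.012,0],"delta_rot": [0,0,16]},
  {"slide": [0.03,-0.018,0],"delta_rot": [0,0,24]},
  {"slide": [0.04,-0.025,0],"delta_rot": [0,0,32]},
  {"slide": [0.05,-0.032,0],"delta_rot": [0,0,40]},
  {"slide": [0.06,-0.038,0],"delta_rot": [0,0,48]},
  {"slide": [0.0627,-0.0405,0],"delta_rot": [0,0,56]},
  {"slide": [0.0627,-0.0405,0],"delta_rot": [0,0,56]},
  {"slide": [0.0627,-0.0405,-0.02],"delta_rot": [0,0,56]},
  {"slide": [0.0627,-0.0405,-0.04],"delta_rot": [0,0,56]},
  {"slide": [0.0627,-0.0405,-0.04],"delta_rot": [0,0,56]},
])

```text
time: 4.7
tcp_pos: [472.7, 174.4, 89.5]
eef_rot: [0.979, 0.206, -0.002, 0.0]
force: [-0.8, -0.2, -0.3]
grip_width: 0.641
grasp_force: 0.0
```

```bash
python3 -c "
from h import *
s=ctrl.sense();print(s['tcp_pos'],s['q'],s['grip_width'],Ro.from_quat(s['eef_rot']).as_matrix())"
```

```text
[472.66 174.35  89.52] [-0.15  0.51 -0.37  2.    0.28  0.69 -1.85] 0.6407636650905609 [[ 0.92  0.4  -0.  ]
 [ 0.4  -0.92 -0.  ]
 [-0.   -0.   -1.  ]]
```

>>> play_rows([
  {"slide": [0,0,0],"delta_rot": [0,0,0]},
  {"slide": [0,0,-0.02],"delta_rot": [0,0,0]},
  {"slide": [0,0,-0.04],"delta_rot": [0,0,0]},
  {"slide": [0,0,-0.055],"delta_rot": [0,0,0]},
  {"slide": [0,0,-0.064],"delta_rot": [0,0,0]},
  {"slide": [0,0,-0.064],"delta_rot": [0,0,0]},
  {"slide": [0,0,-0.064],"delta_rot": [0,0,0]},
  {"slide": [0,0,-0.064],"delta_rot": [0,0,0]},
])

```text
time: 5.5
tcp_pos: [474.8, 175.5, 28.2]
eef_rot: [0.978, 0.207, 0.001, -0.0]
force: [0.1, 0.0, 0.3]
grip_width: 0.645
grasp_force: 0.0
```

>>> play_rows([
  {"slide": [0,0,0],"delta_rot": [0,0,0]},
  {"slide": [0,0,0],"delta_rot": [0,0,0]},
  {"slide": [0,0,0],"delta_rot": [0,0,0]},
  {"slide": [0,0,0],"delta_rot": [0,0,0]},
  {"slide": [0,0,0],"delta_rot": [0,0,0]},
  {"slide": [0,0,0],"delta_rot": [0,0,0]},
  {"slide": [0,0,0],"delta_rot": [0,0,0]},
  {"slide": [0,0,0],"delta_rot": [0,0,0]},
], grip=0.02)

```text
time: 6.3
tcp_pos: [474.7, 175.4, 28.0]
eef_rot: [0.978, 0.207, 0.001, -0.0]
force: [0.2, -0.7, 5.6]
grip_width: 0.361
grasp_force: 58.8
```

>>> play_rows([
  {"slide": [0,0,0.03],"delta_rot": [0,0,0]},
  {"slide": [0,0,0.07],"delta_rot": [0,0,0]},
  {"slide": [0,-0.01,0.115],"delta_rot": [0,0,0]},
  {"slide": [0.005,-0.03,0.155],"delta_rot": [0,0,8]},
  {"slide": [0.015,-0.065,0.172],"delta_rot": [0,0,16]},
  {"slide": [0.026,-0.105,0.172],"delta_rot": [0,0,24]},
  {"slide": [0.038,-0.145,0.172],"delta_rot": [0,0,32]},
  {"slide": [0.05,-0.19,0.172],"delta_rot": [0,0,40]},
  {"slide": [0.062,-0.235,0.172],"delta_rot": [0,0,48]},
  {"slide": [0.073,-0.275,0.172],"delta_rot": [0,0,56]},
  {"slide": [0.082,-0.31,0.172],"delta_rot": [0,0,63]},
  {"slide": [0.086,-0.324,0.165],"delta_rot": [0,0,63]},
])

```text
time: 7.5
tcp_pos: [560.6, -153.9, 192.3]
eef_rot: [0.727, 0.687, -0.0, 0.001]
force: [0.6, 0.4, -2.2]
grip_width: 0.366
grasp_force: 59.6
```

>>> play_rows([
  {"slide": [0,0,0],"delta_rot": [0,0,0]},
  {"slide": [0,0,-0.02],"delta_rot": [0,0,0]},
  {"slide": [0,0,-0.04],"delta_rot": [0,0,0]},
  {"slide": [0,0,-0.06],"delta_rot": [0,0,0]},
  {"slide": [0,0,-0.075],"delta_rot": [0,0,0]},
  {"slide": [0,0,-0.075],"delta_rot": [0,0,0]},
  {"slide": [0,0,-0.075],"delta_rot": [0,0,0]},
  {"slide": [0,0,-0.075],"delta_rot": [0,0,0]},
])

```text
time: 8.3
tcp_pos: [560.9, -147.8, 118.5]
eef_rot: [0.725, 0.688, 0.001, 0.001]
force: [-0.0, -0.2, -0.7]
grip_width: 0.365
grasp_force: 59.6
```

```bash
python3 - <<'E'
from h import *
s=ctrl.sense();print(s['tcp_pos'],s['q'],s['grip_width'],s['force'],s['time']);print(Ro.from_quat(s['eef_rot']).as_matrix())
out=[]
for n in("wrist","side","scene"):
    p,d,C=snap(n,n[:2]+"4");c=proj(C,[560.5,-149,85]);u,v=np.clip(c.astype(int),[80,60],[432,324]);w=100 if n=="wrist" else 50
    w=min(w,u,v);out.append(cv2.resize(p[v-int(.75*w):v+int(.75*w),u-w:u+w],(400,300),interpolation=2));print(n,c,u-w,v-int(.75*w),w)
cv2.imwrite("pics/v4.png",np.vstack([np.hstack(out[:2]),np.hstack([out[2],out[2]*0])])[:,:,::-1])
E
```

```text
[ 560.9  -147.75  118.46] [ 0.6   0.6  -0.62  1.77  0.43  0.9  -0.26] 0.3653506768862323 [-0.02 -0.24 -0.72] 8.3
[[ 0.05  1.    0.  ]
 [ 1.   -0.05 -0.  ]
 [-0.    0.   -1.  ]]
wrist [254.69 228.66] 154 153 100
side [282.89 171.01] 232 134 50
scene [217.19 200.62] 167 163 50
```

View pics/v4.png

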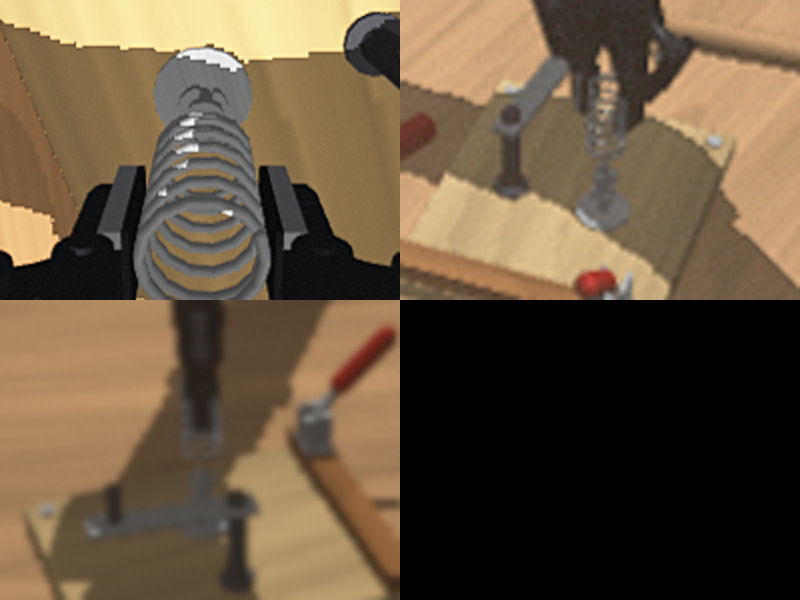

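The wrist crop shows the spring held over the rod with the collar visible just beyond it; side and scene views show it directly above the rod. I'll check its top centre by depth.

```bash
python3 - <<'E'
from h import *
f=np.load("pics/wr4.npz");C=(viewer.get_calibration("wrist"),f["R"],f["t"]);P=cloud(C,f["d"])
T=P-np.array([560.9,-147.75,118.46]);ex=np.array([.05,1,0]);ey=np.array([1,-.05,0]);a=T@ex;b=T@ey;Z=P[...,2]
print("z hist",np.histogram(Z[(abs(a)<18)&(abs(b)<17)],np.arange(80,160,4)))
zt=np.percentile(Z[(abs(a)<18)&(abs(b)<14)&(Z>130)&(Z<160)],95);print(zt)
m=(abs(a)<22)&(abs(b)<15)&(Z>zt-3.5)&(Z<zt+2)
print(m.sum(),"tool x",np.percentile(a[m],[1,99]),"tool y",np.percentile(b[m],[1,99]))
m=m.astype(np.uint8);c,r=cv2.minEnclosingCircle(cv2.findNonZero(cv2.medianBlur(m,3)));q=ray(C,*c,zt-1)-np.array([560.9,-147.75,118.46]);print(c,r,"centre tool",q@ex,q@ey)
E
```

```text
z hist (array([   0,    0,   87,  214,  120,   68,  240,  123,  167,  282,  266,
        291,  342,  359,  439,  373,  391, 1233,  337]), array([ 80,  84,  88,  92,  96, 100, 104, 108, 112, 116, 120, 124, 128,
       132, 136, 140, 144, 148, 152, 156]))
149.9224094605115
1216 tool x [-15.01  15.14] tool y [-14.83  14.96]
(254.96923828125, 281.0) 34.51143264770508 centre tool 0.7255528018639665 -0.2980280425902947
```

>>> play_rows([
  {"slide": [-0.0003,-0.0009,0],"delta_rot": [0,0,0]},
  {"slide": [-0.0003,-0.0009,0],"delta_rot": [0,0,0]},
  {"slide": [-0.0003,-0.0009,-0.005],"delta_rot": [0,0,0]},
  {"slide": [-0.0003,-0.0009,-0.01],"delta_rot": [0,0,0]},
  {"slide": [-0.0003,-0.0009,-0.014],"delta_rot": [0,0,0]},
  {"slide": [-0.0003,-0.0009,-0.018],"delta_rot": [0,0,0]},
  {"slide": [-0.0003,-0.0009,-0.021],"delta_rot": [0,0,0]},
  {"slide": [-0.0003,-0.0009,-0.024],"delta_rot": [0,0,0]},
  {"slide": [-0.0003,-0.0009,-0.024],"delta_rot": [0,0,0]},
  {"slide": [-0.0003,-0.0009,-0.024],"delta_rot": [0,0,0]},
])

```text
time: 9.45
tcp_pos: [560.0, -149.6, 93.3]
eef_rot: [0.726, 0.688, 0.0, -0.0]
force: [-0.5, -0.3, -0.1]
grip_width: 0.368
grasp_force: 59.6
```

>>> play_rows([
  {"slide": [0,0,-0.001],"delta_rot": [0,0,0]},
  {"slide": [0,0,-0.002],"delta_rot": [0,0,0]},
  {"slide": [0,0,-0.003],"delta_rot": [0,0,0]},
  {"slide": [0,0,-0.004],"delta_rot": [0,0,0]},
  {"slide": [0,0,-0.004],"delta_rot": [0,0,0]},
])

```text
time: 9.95
tcp_pos: [559.9, -149.6, 89.1]
eef_rot: [0.726, 0.688, -0.0, -0.0]
force: [-0.7, -0.2, -0.1]
grip_width: 0.364
grasp_force: 59.6
```

>>> play_rows([
  {"slide": [0.0003,0.0004,-0.0015],"delta_rot": [0,0,0]},
  {"slide": [0.0006,0.0007,-0.003],"delta_rot": [0,0,0]},
  {"slide": [0.0006,0.0007,-0.0045],"delta_rot": [0,0,0]},
  {"slide": [0.0006,0.0007,-0.006],"delta_rot": [0,0,0]},
  {"slide": [0.0006,0.0007,-0.006],"delta_rot": [0,0,0]},
])

```text
time: 10.45
tcp_pos: [560.4, -148.9, 83.0]
eef_rot: [0.726, 0.688, -0.0, -0.0]
force: [-0.2, -0.7, -1.2]
grip_width: 0.365
grasp_force: 59.6
```

>>> play_rows([
  {"slide": [0,0,-0.0015],"delta_rot": [0,0,0]},
  {"slide": [0,0,-0.003],"delta_rot": [0,0,0]},
  {"slide": [0,0,-0.0045],"delta_rot": [0,0,0]},
  {"slide": [0,0,-0.0055],"delta_rot": [0,0,0]},
  {"slide": [0,0,-0.0055],"delta_rot": [0,0,0]},
])

```text
time: 10.95
tcp_pos: [560.4, -148.9, 77.6]
eef_rot: [0.726, 0.688, -0.0, -0.0]
force: [0.4, 0.3, -0.2]
grip_width: 0.362
grasp_force: 59.6
```

>>> play_rows([
  {"slide": [0,0,0],"delta_rot": [0,0,-6]},
  {"slide": [0,0,0],"delta_rot": [0,0,-12]},
  {"slide": [0,0,0],"delta_rot": [0,0,-18]},
  {"slide": [0,0,0],"delta_rot": [0,0,-24]},
  {"slide": [0,0,0],"delta_rot": [0,0,-30]},
])

```text
time: 11.45
tcp_pos: [560.6, -148.9, 77.9]
eef_rot: [0.88, 0.475, 0.0, 0.0]
force: [0.5, -0.1, -0.3]
grip_width: 0.363
grasp_force: 59.6
```

>>> play_rows([
  {"slide": [0,0,0],"delta_rot": [0,0,-6]},
  {"slide": [0,0,0],"delta_rot": [0,0,-12]},
  {"slide": [0,0,0],"delta_rot": [0,0,-18]},
  {"slide": [0,0,0],"delta_rot": [0,0,-24]},
  {"slide": [0,0,0],"delta_rot": [0,0,-30]},
  {"slide": [0,0,0],"delta_rot": [0,0,-30]},
  {"slide": [0,0,0],"delta_rot": [0,0,-30]},
])

```text
time: 12.15
tcp_pos: [560.6, -148.8, 77.8]
eef_rot: [0.972, 0.235, -0.0, 0.0]
force: [-0.2, -0.3, -0.9]
grip_width: 0.369
grasp_force: 59.6
```

```bash
python3 -c "
from h import *
s=ctrl.sense();print(s['tcp_pos'],s['q'],s['force'],s['moment'],Ro.from_quat(s['eef_rot']).as_matrix()[:,0])"
```

```text
[ 560.61 -148.8    77.83] [ 0.4   0.61 -0.29  1.81  0.24  0.76 -1.11] [-0.21 -0.32 -0.88] [-0.06 -0.03  0.01] [ 0.89  0.46 -0.  ]
```

>>> play_rows([
  {"slide": [0,0,-0.0015],"delta_rot": [0,0,0]},
  {"slide": [0,0,-0.003],"delta_rot": [0,0,0]},
  {"slide": [0,0,-0.0045],"delta_rot": [0,0,0]},
  {"slide": [0,0,-0.0055],"delta_rot": [0,0,0]},
  {"slide": [0,0,-0.0065],"delta_rot": [0,0,0]},
  {"slide": [0,0,-0.0075],"delta_rot": [0,0,0]},
  {"slide": [0,0,-0.0075],"delta_rot": [0,0,0]},
])

```text
time: 12.85
tcp_pos: [560.5, -148.9, 70.1]
eef_rot: [0.972, 0.233, -0.0, -0.0]
force: [0.0, -0.3, -0.7]
grip_width: 0.363
grasp_force: 59.6
```

```bash
python3 -c "
from h import *
s=ctrl.sense();print(s['tcp_pos'],s['force'],s['moment'])"
```

```text
[ 560.5  -148.92   70.13] [ 0.03 -0.28 -0.69] [ 0.07 -0.   -0.04]
```

>>> play_rows([
  {"slide": [0,0,-0.001],"delta_rot": [0,0,0]},
  {"slide": [0,0,-0.002],"delta_rot": [0,0,0]},
  {"slide": [0,0,-0.003],"delta_rot": [0,0,0]},
  {"slide": [0,0,-0.004],"delta_rot": [0,0,0]},
  {"slide": [0,0,-0.004],"delta_rot": [0,0,0]},
])

```text
time: 13.35
tcp_pos: [560.5, -148.9, 66.1]
eef_rot: [0.972, 0.233, -0.0, -0.0]
force: [0.5, 0.2, -1.3]
grip_width: 0.363
grasp_force: 59.6
```

>>> play_rows([
  {"slide": [0,0,-0.0015],"delta_rot": [0,0,0]},
  {"slide": [0,0,-0.003],"delta_rot": [0,0,0]},
  {"slide": [0,0,-0.0045],"delta_rot": [0,0,0]},
  {"slide": [0,0,-0.006],"delta_rot": [0,0,0]},
  {"slide": [0,0,-0.0075],"delta_rot": [0,0,0]},
  {"slide": [0,0,-0.009],"delta_rot": [0,0,0]},
  {"slide": [0,0,-0.0105],"delta_rot": [0,0,0]},
  {"slide": [0,0,-0.0105],"delta_rot": [0,0,0]},
])

```text
time: 14.15
tcp_pos: [560.4, -148.9, 55.5]
eef_rot: [0.972, 0.233, -0.0, -0.0]
force: [-0.4, 0.6, -0.4]
grip_width: 0.365
grasp_force: 59.6
```

>>> play_rows([
  {"slide": [0,0,-0.0008],"delta_rot": [0,0,0]},
  {"slide": [0,0,-0.0016],"delta_rot": [0,0,0]},
  {"slide": [0,0,-0.0024],"delta_rot": [0,0,0]},
  {"slide": [0,0,-0.003],"delta_rot": [0,0,0]},
  {"slide": [0,0,-0.003],"delta_rot": [0,0,0]},
])

```text
time: 14.65
tcp_pos: [560.5, -148.9, 52.7]
eef_rot: [0.973, 0.233, -0.0, -0.0]
force: [-0.6, 0.7, -0.9]
grip_width: 0.363
grasp_force: 59.6
```

>>> play_rows([
  {"slide": [0,0,-0.0003],"delta_rot": [0,0,0]},
  {"slide": [0,0,-0.0006],"delta_rot": [0,0,0]},
  {"slide": [0,0,-0.0006],"delta_rot": [0,0,0]},
])

```text
time: 14.95
tcp_pos: [560.6, -148.9, 52.2]
eef_rot: [0.972, 0.233, 0.0, -0.0]
force: [0.0, 0.7, -1.3]
grip_width: 0.362
grasp_force: 59.7
```

>>> play_rows([
  {"slide": [0,0,0],"delta_rot": [0,0,0]},
  {"slide": [0,0,0],"delta_rot": [0,0,0]},
  {"slide": [0,0,0],"delta_rot": [0,0,0]},
  {"slide": [0,0,0],"delta_rot": [0,0,0]},
  {"slide": [0,0,0],"delta_rot": [0,0,0]},
], grip=0.048)

```text
time: 15.45
tcp_pos: [560.6, -148.9, 52.2]
eef_rot: [0.972, 0.233, 0.0, 0.0]
force: [0.8, 0.1, 0.5]
grip_width: 0.564
grasp_force: 0.0
```

>>> play_rows([
  {"slide": [0,0,0.015],"delta_rot": [0,0,0]},
  {"slide": [0,0,0.035],"delta_rot": [0,0,0]},
  {"slide": [0,0,0.06],"delta_rot": [0,0,0]},
  {"slide": [-0.03,-0.01,0.085],"delta_rot": [0,0,0]},
  {"slide": [-0.066,-0.028,0.09],"delta_rot": [0,0,0]},
  {"slide": [-0.066,-0.028,0.09],"delta_rot": [0,0,0]},
  {"slide": [-0.066,-0.028,0.09],"delta_rot": [0,0,0]},
])

```text
time: 16.15
tcp_pos: [494.1, -177.7, 142.7]
eef_rot: [0.973, 0.232, 0.0, 0.0]
force: [-0.4, 0.1, 1.2]
grip_width: 0.558
grasp_force: 0.0
```

```bash
python3 - <<'E'
from h import *
p,d,C=snap("wrist","w5"); s=ctrl.sense();print(s["time"],s["tcp_pos"])
P=cloud(C,d);Z=P[...,2]
m=((np.hypot(P[...,0]-560.5,P[...,1]+149)<20)&(Z>76)&(Z<92)).astype(np.uint8);m=cv2.medianBlur(m,3)
zt=np.median(Z[(m>0)&(Z>80)]);c,r=cv2.minEnclosingCircle(cv2.findNonZero(((m>0)&(Z>80)).astype(np.uint8)));print("spring top z",zt,ray(C,*c,zt),r)
k=(Z>88)&(Z<97)&(np.hypot(P[...,0]-640,P[...,1]+190)<120);print("arm",k.sum(),P[k].mean(0))
n=(Z>112)&(Z<130)&(np.hypot(P[...,0]-640,P[...,1]+200)<90);print("knob",n.sum(),P[n].mean(0) if n.sum() else 0)
h=(Z>98)&(Z<106)&(np.hypot(P[...,0]-636,P[...,1]+127)<30);print("pivot",h.sum(),P[h].mean(0) if h.sum() else 0)
cv2.imwrite("pics/w5v.png",np.hstack([cv2.resize(p,(560,420))])[:,:,::-1])
E
```

```text
16.2 [ 494.91 -176.98  142.41]
spring top z 82.7512006547561 [ 560.18 -149.42   82.75] 23.900936126708984
arm 4885 [ 640.01 -193.87   92.  ]
knob 768 [ 644.64 -217.93  120.18]
pivot 0 0
```

View pics/w5v.png

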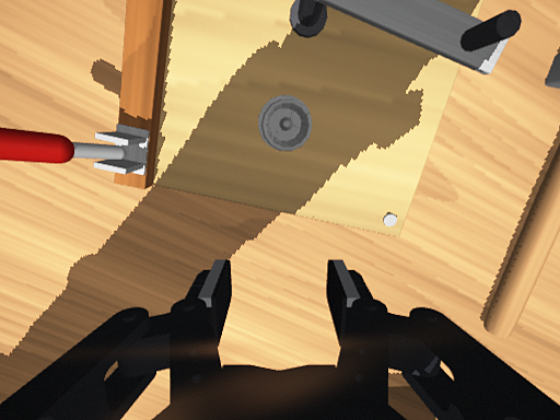

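Spring sits concentric on the rod at (285,123) of the 560-px picture, top height consistent with home; pivot head at (308,12), knob top at (508,20).

```bash
python3 - <<'E'
from h import *
f=np.load("pics/w5.npz");C=(viewer.get_calibration("wrist"),f["R"],f["t"]);P=cloud(C,f["d"]);Z=P[...,2];s=512/560
print("pivot",ray(C,308*s,12*s,101),"knob",ray(C,509*s,19*s,123))
n=(Z>120.5)&(Z<126)&(np.hypot(P[...,0]-640,P[...,1]+210)<50);print("knob top",n.sum(),P[n].mean(0))
m=((Z>89)&(Z<96)&(P[...,0]>600)&(P[...,0]<690)&(P[...,1]<-135)&(P[...,1]>-260)).astype(np.uint8);(vs,us)=np.where(m)
r=cv2.minAreaRect(np.float32(P[m>0][:,:2]));print(r)
E
```

```text
pivot [ 614.81 -133.48  101.  ] knob [ 647.31 -217.92  123.  ]
knob top 512 [ 645.7  -218.78  122.05]
((642.045654296875, -186.63006591796875), (22.574480056762695, 106.12516784667969), 6.521434307098389)
```

>>> play_rows([
  {"slide": [0.005,0,0.015],"delta_rot": [0,0,8]},
  {"slide": [0.025,-0.005,0.02],"delta_rot": [0,0,16]},
  {"slide": [0.05,-0.012,0.02],"delta_rot": [0,0,24]},
  {"slide": [0.075,-0.02,0.02],"delta_rot": [0,0,32]},
  {"slide": [0.1,-0.027,0.02],"delta_rot": [0,0,40]},
  {"slide": [0.125,-0.035,0.02],"delta_rot": [0,0,48]},
  {"slide": [0.14,-0.04,0.02],"delta_rot": [0,0,56]},
  {"slide": [0.151,-0.042,0.02],"delta_rot": [0,0,64]},
  {"slide": [0.151,-0.042,0.02],"delta_rot": [0,0,69]},
  {"slide": [0.151,-0.042,0.02],"delta_rot": [0,0,69]},
  {"slide": [0.151,-0.042,0.02],"delta_rot": [0,0,69]},
  {"slide": [0.151,-0.042,0.02],"delta_rot": [0,0,69]},
], grip=0.036)

```text
time: 17.4
tcp_pos: [645.7, -218.5, 162.0]
eef_rot: [0.67, 0.742, 0.0, -0.0]
force: [0.2, -0.4, -1.3]
grip_width: 0.42
grasp_force: 0.0
```

```bash
python3 - <<'E'
from h import *
p,d,C=snap("wrist","w6"); s=ctrl.sense();T=np.array(s["tcp_pos"]);print(s["time"],T,s["grip_width"],Ro.from_quat(s["eef_rot"]).as_matrix()[:,0],s["q"])
P=cloud(C,d);Z=P[...,2]
n=(Z>116)&(Z<126)&(np.hypot(P[...,0]-646,P[...,1]+219)<20);print(n.sum(),P[n].mean(0))
cv2.imwrite("pics/w6v.png",p[:,:,::-1])
E
```

```text
17.45 [ 645.64 -218.67  162.2 ] 0.4208233124492324 [-0.1   0.99 -0.  ] [ 0.63  0.7  -0.63  1.43  0.43  1.15  0.04]
252 [ 646.09 -218.58  121.5 ]
```

View pics/w6v.png

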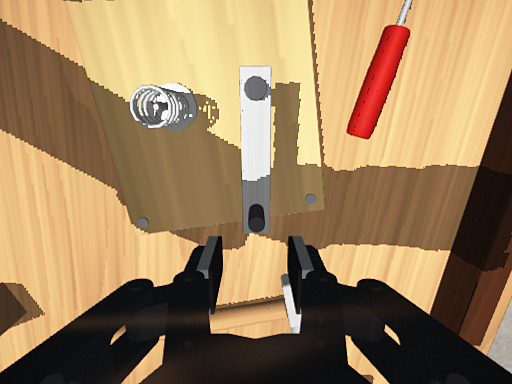

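The picture shows the pivot head (256,88), the arm down to the knob (256,215), centred between the pads; the spring is home on the rod at left (155,107). Descend over the knob.

>>> play_rows([
  {"slide": [0,0,-0.02],"delta_rot": [0,0,0]},
  {"slide": [0,0,-0.04],"delta_rot": [0,0,0]},
  {"slide": [0,0,-0.055],"delta_rot": [0,0,0]},
  {"slide": [0,0,-0.062],"delta_rot": [0,0,0]},
  {"slide": [0,0,-0.062],"delta_rot": [0,0,0]},
  {"slide": [0,0,-0.062],"delta_rot": [0,0,0]},
])

```text
time: 18.05
tcp_pos: [646.0, -218.9, 100.8]
eef_rot: [0.67, 0.743, 0.0, 0.0]
force: [0.2, -0.1, 0.8]
grip_width: 0.421
grasp_force: 0.0
```

>>> play_rows([
  {"slide": [0,0,0],"delta_rot": [0,0,0]},
  {"slide": [0,0,0],"delta_rot": [0,0,0]},
  {"slide": [0,0,0],"delta_rot": [0,0,0]},
  {"slide": [-0.004,0,0],"delta_rot": [0,0,-2]},
  {"slide": [-0.011,-0.0006,0],"delta_rot": [0,0,-7]},
  {"slide": [-0.0219,0.0002,0],"delta_rot": [0,0,-14]},
  {"slide": [-0.0219,0.0002,0],"delta_rot": [0,0,-14]},
], grip=0.022)

```text
time: 18.75
tcp_pos: [622.6, -218.8, 100.5]
eef_rot: [0.756, 0.654, -0.0, -0.0]
force: [0.4, 0.1, -0.0]
grip_width: 0.262
grasp_force: 0.0
```

>>> play_rows([
  {"slide": [-0.0108,0.0021,0],"delta_rot": [0,0,-7]},
  {"slide": [-0.0213,0.0055,0],"delta_rot": [0,0,-14]},
  {"slide": [-0.0312,0.0101,0],"delta_rot": [0,0,-21]},
  {"slide": [-0.0406,0.0159,0],"delta_rot": [0,0,-28]},
  {"slide": [-0.0491,0.0228,0],"delta_rot": [0,0,-35]},
  {"slide": [-0.0567,0.0307,0],"delta_rot": [0,0,-42]},
  {"slide": [-0.0634,0.0395,0],"delta_rot": [0,0,-49]},
  {"slide": [-0.0688,0.049,0],"delta_rot": [0,0,-56]},
  {"slide": [-0.0711,0.054,0],"delta_rot": [0,0,-60]},
  {"slide": [-0.0711,0.054,0],"delta_rot": [0,0,-60]},
])

```text
time: 19.75
tcp_pos: [552.7, -163.9, 100.5]
eef_rot: [0.981, 0.192, 0.0, 0.0]
force: [0.6, 0.0, 0.6]
grip_width: 0.259
grasp_force: 0.0
```

>>> play_rows([
  {"slide": [-0.0012,0.003,0],"delta_rot": [0,0,-2]},
  {"slide": [-0.0023,0.006,0],"delta_rot": [0,0,-4]},
  {"slide": [-0.0033,0.009,0],"delta_rot": [0,0,-6]},
  {"slide": [-0.0043,0.0125,0],"delta_rot": [0,0,-8]},
  {"slide": [-0.0048,0.0145,0],"delta_rot": [0,0,-8]},
  {"slide": [-0.0048,0.0145,0],"delta_rot": [0,0,-8]},
])

```text
time: 20.35
tcp_pos: [548.0, -150.3, 100.2]
eef_rot: [0.992, 0.123, 0.0, 0.0]
force: [0.1, 0.4, 0.4]
grip_width: 0.256
grasp_force: 0.0
```

>>> play_rows([
  {"slide": [-0.0003,0.001,0],"delta_rot": [0,0,0]},
  {"slide": [-0.0005,0.002,0],"delta_rot": [0,0,0]},
  {"slide": [-0.0005,0.002,0],"delta_rot": [0,0,0]},
])

```text
time: 20.65
tcp_pos: [547.3, -148.3, 100.2]
eef_rot: [0.993, 0.122, -0.0, -0.0]
force: [0.2, -0.8, -0.3]
grip_width: 0.258
grasp_force: 0.3
```

>>> play_rows([
  {"slide": [-0.0003,0.001,0],"delta_rot": [0,0,0]},
  {"slide": [-0.0003,0.001,0],"delta_rot": [0,0,0]},
])

```text
time: 20.85
tcp_pos: [547.0, -147.5, 100.2]
eef_rot: [0.993, 0.121, 0.0, 0.0]
force: [0.3, -2.2, -0.8]
grip_width: 0.26
grasp_force: 0.9
```

>>> play_rows([
  {"slide": [-0.0003,0.001,0],"delta_rot": [0,0,0]},
  {"slide": [-0.0003,0.001,0],"delta_rot": [0,0,0]},
])

```text
time: 21.05
tcp_pos: [547.0, -147.4, 100.2]
eef_rot: [0.993, 0.121, 0.0, 0.001]
force: [2.2, -4.3, -1.3]
grip_width: 0.259
grasp_force: 2.5
```

>>> play_rows([
  {"slide": [0,0.0005,0],"delta_rot": [0,0,0]},
  {"slide": [0,0.0005,0],"delta_rot": [0,0,0]},
  {"slide": [0.001,-0.003,0],"delta_rot": [0,0,0]},
  {"slide": [0.001,-0.005,0],"delta_rot": [0,0,0]},
  {"slide": [0.001,-0.005,0],"delta_rot": [0,0,0]},
])

```text
time: 21.55
tcp_pos: [547.5, -151.0, 100.1]
eef_rot: [0.993, 0.121, -0.0, -0.0]
force: [-1.0, -0.2, 1.4]
grip_width: 0.258
grasp_force: 0.0
```

>>> play_rows([
  {"slide": [0,0,0],"delta_rot": [0,0,0]},
  {"slide": [0,0,0],"delta_rot": [0,0,0]},
  {"slide": [0,0,0],"delta_rot": [0,0,0]},
  {"slide": [0,0,0],"delta_rot": [0,0,0]},
  {"slide": [0,0,0.02],"delta_rot": [0,0,0]},
  {"slide": [0,0,0.045],"delta_rot": [0,0,0]},
  {"slide": [-0.03,0,0.07],"delta_rot": [0,0,0]},
  {"slide": [-0.06,-0.01,0.08],"delta_rot": [0,0,0]},
  {"slide": [-0.06,-0.01,0.08],"delta_rot": [0,0,0]},
  {"slide": [-0.06,-0.01,0.08],"delta_rot": [0,0,0]},
], grip=0.04)

```text
time: 22.55
tcp_pos: [487.6, -161.6, 180.7]
eef_rot: [0.993, 0.121, 0.001, 0.0]
force: [0.3, -0.2, -0.1]
grip_width: 0.468
grasp_force: 0.0
```

```bash
python3 - <<'E'
from h import *
p,d,C=snap("wrist","w7"); s=ctrl.sense();print(s["time"],s["tcp_pos"],s["force"])
P=cloud(C,d);Z=P[...,2]
n=(Z>119)&(Z<127)&(np.hypot(P[...,0]-548,P[...,1]+152)<20);k=P[n].mean(0);print("knob",n.sum(),k)
a=np.degrees(np.arctan2(k[1]+129.5,k[0]-635.5))%360;print("angle",a,"keeper rad",np.radians(a-194.6))
cv2.imwrite("pics/w7v.png",p[:,:,::-1])
E
```

```text
22.6 [ 488.12 -161.17  180.3 ] [ 0.49  0.47 -0.32]
knob 232 [ 549.   -152.01  122.04]
angle 194.58373938059856 keeper rad -0.0002838013469687253
```

View pics/w7v.png

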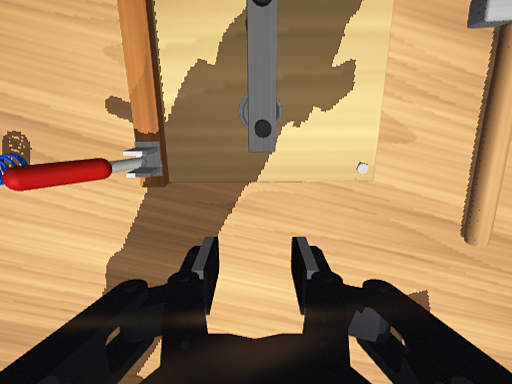

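The keeper arm lies right across the spring, with the knob at (263,128) just past the rod and the spring ring under it at (261,112). The measured keeper angle is about 0 rad, and the gripper is clear.

```bash
python3 -c "
from bench import close_job
print(close_job())"
```

```text
the job is handed in; nothing more can be done
None
```

The medium spring is home on the washer with the keeper closed over it (about 0 rad by the last picture); the job was handed in at about 23 s with the gripper clear, and no verdict came back.

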